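# Open the sprung board cradle to its second mark and hold it

### The arm

A 6-joint arm with a two-finger parallel gripper is mounted at the origin on a cart in front of the work surface, level with it; the furniture and walls round the work are solid. World frame = base frame: x ahead of the robot, y to its left, z up, the work surface at z = 0. Lengths are in mm, angles in rad, forces in N, time in s.
With the tool pointing down it reaches from about 350 to 725 mm from the base axis. Payload 4.3 kg.
Tool frame: the origin (TCP) lies at the very end of the fingers, on their centre line; the grasp point (between the pads) lies 19 mm behind it; z points along the fingers, y is the line along which they close (so a half turn about z gives the same grasp; the last joint's range is limited). The gripper opens to 85 mm and grips with 20 to 120 N. Pads are 22 mm wide; open, the fingers measure 114 mm over their backs; the gripper's body (76 mm by 85 mm) begins 54 mm behind the grasp point. The pads swing forward as they close: fully open they stand 13 mm farther back than shut.
Start: joints at [0.993, 0.377, 0.081, 1.274, 0, 1.46], TCP at [259.294, 513.258, 231.329] pointing down, gripper open.
Joint ranges: [-2.72, 2.72], [-0.84, 1.66], [-1.02, 1.22], [-1.77, 2.12], [-1.37, 1.28], [-3.14, 3.14]. Speed limits (rad/s): [2.57, 2.57, 3.14, 3.14, 3.14, 3.14].

### API

Orientations are given as a unit quaternion [w, x, y, z].
In Python, from workcell import robot gives the robot as it stands. The module is installed in compiled form; this text tells all that it offers.
- The arm moves only by the tool send_rows, never from a script. Its arguments are lists of equal length, an entry for each row: "offset": the shift along the tool's x, y, z in cm, a list of three; "twist": the turn, a rotation vector about the tool's x, y, z in rad, a list of three; "claw": the opening, from 0 (shut) to 1 (fully open). A call has 1 to 10 rows; each row is the pose to reach, as a shift and turn from the pose commanded when the call began, along the tool's axes at that moment; what a row does not reach only later rows make up. A row lasts 1/10 s, in which the tool goes at most 50 mm and 8.59 degrees, less where a joint would pass 70% of its speed; a pose out of reach is approached as far as the arm can. A call with a gripper value outside its range is refused whole. The fingers move at their own pace and stop on an object; "force" is the grip in N (left out, the last holds). Time passes only in rows, so rows that repeat a pose let the fingers close. It gives the time, the measured TCP pose, the force, the opening and the grip force at its end, in the units of the state.
- robot.read_state(): the state, without advancing time (a new reading comes with each control period).
- robot.grab_frame(name): name is "side" or "top"; returns (picture, depth): 384x512x3 uint8, red, green, blue; 384x512 float32, mm along the optical axis (not along the pixel's ray), 0 where there is no reading.
- robot.camera_params(name): a dict with "intrinsics" (3x3 intrinsics, pixels), "R" (3x3) and "t" (3): a world point X has camera coordinates R X + t. Camera axes: x right, y down, z forward; pixel columns grow to the right and rows downward; lengths in mm; the calibration is good to about 2 mm. A picture is of the moment at which its call begins. camera_params takes no time and is no camera call.
- robot.sign_off(): hands the job in; it is judged then, once.
The state is a dict: "time_s": time; "joint_pos": joint angles; "qd": joint speeds; "joint_efforts": joint torques, N m; "eef_pos": TCP position; "ee_rot": TCP orientation; "wrist_force": force on the tool from outside, world axes, zero at the start; "torque": the same for the moment, N m; "grip_width": opening from 0.0 (shut) to 1.0 (fully open); "grasp_force": force on a finger pad.
Only numpy, scipy, OpenCV 4.12 (cv2) and the standard library are available. Lean on these libraries where they do the work, as an engineer would, in place of code of your own. Each camera call takes 0.05 s, during which the arm holds its last target. There are 200 camera calls.

### The job

Get the small board cradle ready for the loose circuit board: swing its folded arm out until it seats in the detent at the end of its travel, then draw the sprung jaw out by its knob until the second ring on the rod stands at the mouth of the tube. Finish while still gripping the knob and holding the jaw open there against its spring, so that a colleague can drop the board in. Leave the other things on the bench where they are.

Things in the scene. Friction and masses are not known exactly. Their poses are not given: they have to be found in the camera images.
- board_cradle: Small board cradle screwed to the bench at the robot's right: grey foot 120 x 110 x 10 mm under an aluminium bridge with a fixed 60 mm wide jaw, top 58 mm above the bench. Origin on the bench under the arm's pivot axis; z up; -x is where the arm points when fully swung out. The foot spans x -50 to 70, y -55 to 55 mm; bridge and plunger lie within 60 mm of the axis.
- pivot (a point): Point on the vertical pivot axis of the folding arm, at the height of the tube's centre line, 29 mm above the bench. The arm's tube is 18 mm thick and ends in a dark collar, the mouth, 90 mm from this axis. The line from here to the knob, seen from above, is the arm's direction.
- knob_grip (a point): Point on the axis of the pull knob, an upright round black grip, diameter 16 mm, 47 to 99 mm above the bench, at the arm's end. The point is 80 mm above the bench and 126 mm from the pivot axis while the jaw is home. The jaw (60 mm wide, top 58 mm up) has its outer face 19 mm nearer the pivot: grip above it, fingertips 60 mm or more above the bench.
- fold_arm (a joint): Swing angle of the arm, rad: 0 folded (1.31 rad off the cradle's -x, on its -y side), growing clockwise seen from above to the end stop at 1.31, where it points along the cradle's -x. Starts between 0 and 0.3. Turns easily to about 0.65, then a sprung roller pushes back with about 2 N at the knob, gives way past 1.04 and presses the arm home with about 3 N: seated reads about 1.31.
- pull_jaw (a joint): How far rod, jaw and knob are drawn out of the tube, m: 0 home, 0.066 end stop. The spring pulls back with 4 N at home and 1 N more per 10 mm (9 N at the second ring). The 10 mm steel rod has two dark rings 3 mm wide, both hidden in the tube at home: the first is centred on the mouth at 0.025, the second (for the 100 mm wide board) at 0.050.
- pull_knob: The pull knob with its stem, fixed to the sprung jaw. Origin on its axis at the lower end of the stem, 27 mm above the bench; z up.
- scrap_board: The loose green circuit board that waits for the cradle, 100 x 160 x 12 mm, lying flat on the bench at the front right; not to be moved. Origin at the centre of its underside.
- side_cutter: Side cutter with red handles, 118 x 38 x 12 mm, lying flat; bystander. Origin at the centre of its underside.
- tape_roll: Roll of black tape, 58 x 56 x 19 mm, lying flat; bystander. Origin at the centre of its underside.
- solder_reel: Blue and white solder reel, 57 mm across, 37 mm high; bystander. Origin at the centre of its underside.
- flux_bottle: White needle bottle with a red top, 36 mm across, 100 mm high, standing; bystander. Origin at the centre of its underside.
- alcohol_pump: White pump dispenser with a blue collar, 66 mm across, 112 mm high, standing; bystander. Origin at the centre of its underside.

How it is judged (in metres and radians):
On the way, in this order (a step that is already met when the one before it is completed fails the run):
1. the arm is swung out and seated in its end detent (value of joint fold_arm above 1.24 rad), for 0.2 s.
2. the jaw is drawn out to the second ring, the arm still seated (value of joint fold_arm above 1.24 rad and value of joint pull_jaw between 0.045 and 0.055 m), for 0.2 s.
At the end, for the whole second after the job is handed in: The arm is seated in its detent (within 0.07 rad of its end stop), the second ring is within 5 mm of the tube's mouth (jaw drawn out 45 to 55 mm), and the fingers are holding the knob there against the spring (all of step 2 and contact force between the fingers and pull_knob above 2 N); the arm keeps its last pose, push and grip.
It fails at once if another thing on the bench was shifted by more than 30 mm (distance of any of scrap_board, side_cutter, tape_roll, solder_reel, flux_bottle, alcohol_pump from where it was at the start of the episode above 0.03 m).
It also fails if it takes over 42 s, if anything falls off the work surface, if the arm or the gripper's body presses on something with over 40 N, if the wrist force passes 120 N, or if a joint passes its speed limit or range.

## Working session

There is one attempt and no reset: what is moved stays moved. The work goes in short steps, Python scripts to look and compute and a tool call to move; the robot and the scene stay as the last step left them, time stands still between calls to the robot, and variables do not carry over. Pictures are saved under pics/ and viewed, at most 10 in all, crops included, and the job is handed in when it is done.

Besides the shell and the picture viewer there is one more tool, called after "Call:" as name(argument=value, ...) on one line, values as JSON. send_rows: Moves the arm, as the interface text tells. Its arguments: {"type":"object","properties":{"offset":{"type":"array"},"twist":{"type":"array"},"claw":{"type":"array"},"force":{"type":"number"}},"required":["offset","twist","claw"]}

```bash
mkdir -p pics
cat > h.py <<'E'
import numpy as np, cv2
from workcell import robot
def look(n,fn):
    p,d=robot.grab_frame(n); cv2.imwrite(fn+'.png',p[:,:,::-1]); np.save(fn+'.npy',d); return p,d
def world(n,d):
    c=robot.camera_params(n);K=np.array(c['intrinsics']);R=np.array(c['R']);t=np.array(c['t'])
    v,u=np.mgrid[:384,:512]; P=np.stack([(u-K[0,2])/K[0,0]*d,(v-K[1,2])/K[1,1]*d,d],-1)
    return (P-t)@R
E
python3 - <<'E'
from h import *
for n in('top','side'): look(n,'pics/'+n+'0')
s=robot.read_state();print({k:s[k] for k in('time_s','eef_pos','ee_rot','wrist_force','grip_width')})
E
```

```text
{'time_s': 0.1, 'eef_pos': array([258.96665658, 512.75008723, 230.45441138]), 'ee_rot': array([-3.12424232e-04,  2.31783509e-01,  9.72766982e-01, -8.40468203e-04]), 'wrist_force': array([ 0.55819062, -0.1224411 , -0.36907469]), 'grip_width': 1.0033817173325066}
```

View pics/top0.png

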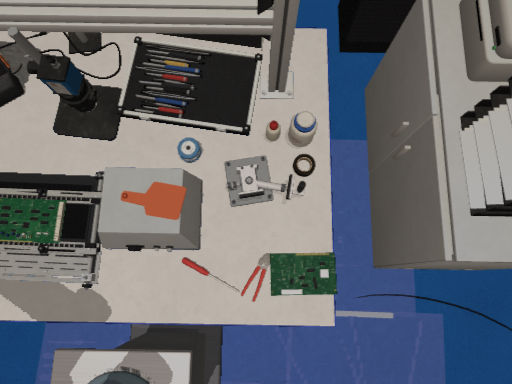

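View pics/side0.png

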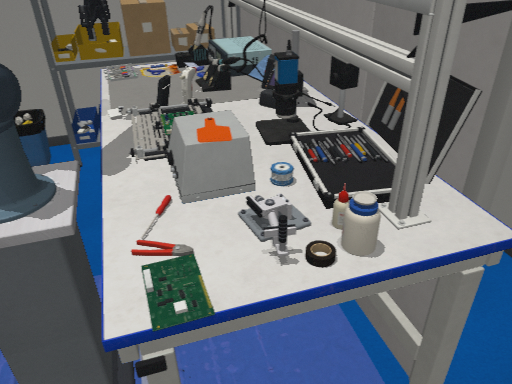

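The top view shows the cradle at about (249,181), with its arm pointing right to the knob at about (301,186). The tape is at (304,165), the pump at (302,128) and the board at (303,273). Next I measure.

Run:
```python
from h import *
for n in('top','side'):
    d=np.load(f'pics/{n}0.npy');W=world(n,d);p=cv2.imread(f'pics/{n}0.png')
    if n=='top':
        g=(slice(140,215),slice(215,325)); 
        for q in [(186,301),(180,249),(165,293),(128,302),(130,273),(149,189),(187,289),(255,275),(293,333)]: print(q,W[q].round())
        cr=cv2.resize(p[140:215,215:325],None,fx=7,fy=7,interpolation=cv2.INTER_CUBIC);
        z=W[...,2];m=np.zeros(z.shape,bool);m[140:215,215:325]=1
        # foot: z~10
        f=m&(z>5)&(z<16)
        print('foot',cv2.minAreaRect(W[f][:,:2].astype(np.float32)), f.sum())
        k=m&(z>70)&(z<110);print('knobtop',W[k].mean(0) if k.any() else 0,k.sum())
    else:
        cr=cv2.resize(p[180:275,230:340],None,fx=6,fy=6,interpolation=cv2.INTER_CUBIC)
        P=W.reshape(-1,3); k=(P[:,2]>63)&(P[:,2]<105)
        vu=np.argwhere((W[...,2]>63)&(W[...,2]<105)); s=[(v,u) for v,u in vu if 205<v<260 and 265<u<300]
        A=np.array([W[a] for a in s]);print('side knob',len(A),A.mean(0),A.min(0),A.max(0))
    cv2.imwrite(f'pics/{n}0c.png',cr)
```

```text
(186, 301) [ 527. -410.  101.]
(180, 249) [ 552. -290.   51.]
(165, 293) [ 604. -401.    8.]
(128, 302) [ 668. -414.  101.]
(130, 273) [ 678. -347.   59.]
(149, 189) [ 633. -137.   37.]
(187, 289) [ 534. -386.   58.]
(255, 275) [ 376. -356.    2.]
(293, 333) [ 288. -496.    2.]
foot ((573.8408203125, -337.8564147949219), (194.9706573486328, 263.6296081542969), 0.9499552845954895) 1335
knobtop [ 531.21673818 -412.54047014   92.70909858] 56
side knob 181 [ 531.61120513 -418.09884546   84.97855389] [ 525.09063159 -422.63053355   63.08036619] [ 539.97933726 -407.58455853  101.26063619]
```

View pics/top0c.png

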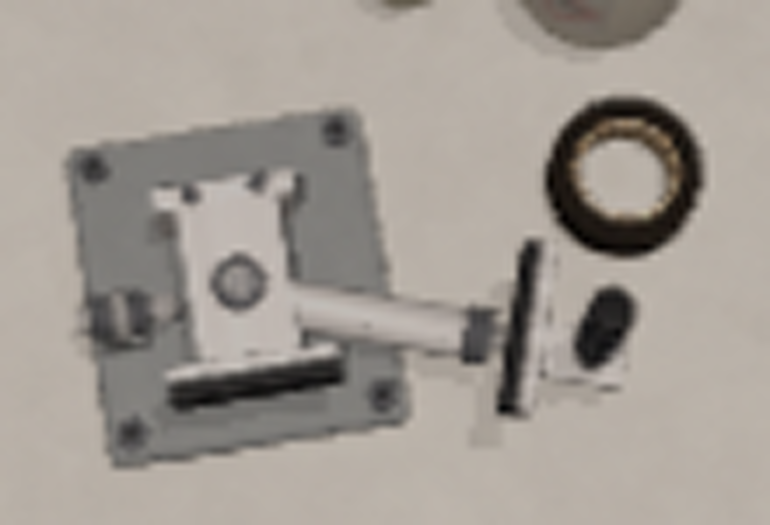

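View pics/side0c.png

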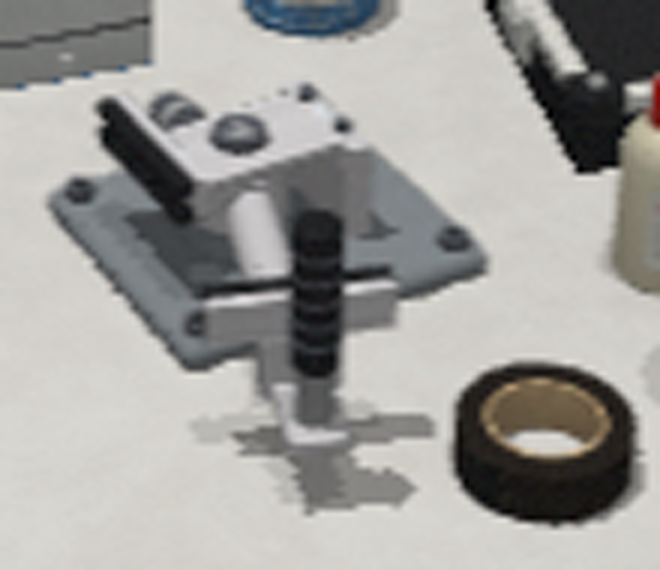

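The crops show the fixed jaw facing the robot side of the foot. The arm points at world −y and slightly −x. The foot corners are at crop (72,150), (352,112), (408,422) and (115,465), the pivot screw at (238,281) and the knob top at (615,310).

Run:
```python
from h import *
def ray(n,u,v,z):
    c=robot.camera_params(n);K=np.array(c['intrinsics']);R=np.array(c['R']);t=np.array(c['t'])
    C=-R.T@t; r=R.T@np.linalg.solve(K,[u,v,1]); return C+r*(z-C[2])/r[2]
T=lambda x,y,z: ray('top',214.5+x/7,139.5+y/7,z)
F=np.array([T(*c,10) for c in((72,150),(352,112),(408,422),(115,465))]);print(F.round(1))
ctr=F.mean(0); ax=(F[0]+F[1]-F[2]-F[3]);print('yaw+x',np.arctan2(ax[1],ax[0])); ay=F[0]+F[3]-F[1]-F[2];print('y ax',np.arctan2(ay[1],ay[0])-np.pi/2)
y=np.arctan2(ax[1],ax[0]);print('origin',ctr-10*np.array([np.cos(y),np.sin(y),0]),'screw',T(238,281,56))
print('mouth',T(480,335,38),'knobtop',T(615,310,99),'knob side',ray('side',229.5+318/6,179.5+230/6,99))
d=np.load('pics/side0.npy');W=world('side',d);p=cv2.imread('pics/side0.png')
m=(W[...,2]>65)&(W[...,2]<97)&(abs(W[...,0]-530)<25)&(abs(W[...,1]+415)<25); A=W[m][:,:2]
from scipy.optimize import least_squares
print('circ',least_squares(lambda q:np.hypot(*(A-q).T)-8,A.mean(0)+[0,5],loss='soft_l1').x,len(A))
c=robot.camera_params('side');print(-np.array(c['R']).T@c['t'])
c=robot.camera_params('top');print(-np.array(c['R']).T@c['t'])
```

```text
[[ 611.2 -226.    10. ]
 [ 627.4 -328.3   10. ]
 [ 511.7 -349.6   10. ]
 [ 494.4 -245.2   10. ]]
yaw+x 0.1724439580526102
y ax 0.1609546398542956
origin [ 551.31628951 -288.98373451   10.        ] screw [ 551.27859935 -288.60040502   56.        ]
mouth [ 537.66865544 -373.40140858   38.        ] knobtop [ 532.78170695 -413.4981934    99.        ] knob side [ 531.50913755 -415.68501443   99.        ]
circ [ 533.3928243  -413.14291564] 131
[ 314.03341797 -972.02490067  522.16468946]
[ 317.34201473 -306.58409182  994.81088414]
```

```bash
cat >> h.py <<'E'
from scipy.spatial.transform import Rotation as Ro
def go(x,y,z,yang):  # offset(cm), twist(rad) to place TCP with tool y at angle yang (deg), pointing down
    s=robot.read_state();q=s['ee_rot'];R=Ro.from_quat([*q[1:],q[0]])
    a=np.radians(yang);yy=np.array([np.cos(a),np.sin(a),0]);zz=np.array([0,0,-1.]);G=Ro.from_matrix(np.c_[np.cross(yy,zz),yy,zz])
    print('off',(R.inv().apply(np.array([x,y,z])-s['eef_pos'])/10).round(2),'tw',(R.inv()*G).as_rotvec().round(3),'t',s['time_s'],'F',np.round(s['wrist_force'],1),'w',s['grip_width'],'q',np.round(s['joint_pos'],2))
E
python3 - <<'E'
from h import *
W=np.r_[world('top',np.load('pics/top0.npy')).reshape(-1,3),world('side',np.load('pics/side0.npy')).reshape(-1,3)]
W=W[(W[:,2]>40)&(W[:,2]<700)]
for x in range(150,800,50): print(x,[int(max(W[(abs(W[:,0]-x)<25)&(abs(W[:,1]-y)<25)][:,2],default=0)) for y in range(550,-500,-50)])
go(420,50,250,30)
go(533,-413.5,160,-8.3)
E
```

```text
150 [0, 0, 0, 0, 0, 0, 0, 0, 0, 0, 0, 0, 0, 0, 0, 0, 0, 0, 0, 0, 0]
200 [0, 0, 346, 0, 0, 0, 0, 0, 0, 0, 0, 0, 0, 0, 0, 0, 0, 0, 0, 0, 0]
250 [297, 356, 357, 0, 0, 0, 0, 0, 0, 0, 0, 0, 0, 0, 0, 0, 0, 0, 0, 0, 0]
300 [348, 350, 0, 46, 0, 0, 0, 0, 0, 46, 45, 0, 0, 0, 0, 0, 0, 0, 0, 0, 0]
350 [0, 0, 0, 45, 49, 49, 51, 68, 49, 51, 52, 0, 0, 0, 0, 0, 0, 0, 0, 0, 0]
400 [0, 0, 68, 119, 68, 66, 50, 70, 56, 52, 136, 138, 137, 139, 136, 0, 0, 0, 0, 0, 0]
450 [0, 0, 121, 121, 0, 43, 43, 42, 51, 0, 137, 138, 140, 141, 141, 0, 0, 0, 0, 0, 0]
500 [0, 138, 122, 47, 68, 53, 51, 69, 51, 50, 138, 142, 142, 142, 142, 0, 60, 61, 59, 60, 0]
550 [116, 125, 120, 45, 55, 0, 0, 0, 0, 47, 138, 138, 139, 140, 140, 0, 51, 60, 41, 101, 0]
600 [0, 0, 0, 42, 0, 0, 0, 0, 0, 0, 0, 0, 0, 0, 41, 0, 54, 53, 0, 0, 0]
650 [112, 119, 118, 0, 0, 0, 0, 0, 0, 0, 0, 0, 0, 40, 42, 0, 0, 0, 61, 113, 113]
700 [73, 116, 117, 0, 0, 0, 0, 0, 238, 238, 133, 0, 0, 0, 0, 0, 0, 0, 99, 114, 113]
750 [117, 0, 94, 50, 50, 0, 0, 163, 239, 277, 132, 0, 0, 0, 0, 0, 0, 0, 0, 0, 0]
off [-35.24 -34.04  -1.9 ] tw [-0.002  0.     0.579] t 0.1 F [ 0.6 -0.1 -0.4] w 1.0033817173325066 q [0.99 0.38 0.08 1.27 0.   1.46]
off [-66.23 -70.3    7.16] tw [-2.000e-03  1.000e-03  1.248e+00] t 0.1 F [ 0.6 -0.1 -0.4] w 1.0033817173325066 q [0.99 0.38 0.08 1.27 0.   1.46]
```

Call:
send_rows(offset=[[-35.2,-34,-1.9],[-35.2,-34,-1.9],[-35.2,-34,-1.9],[-35.2,-34,-1.9],[-35.2,-34,-1.9],[-35.2,-34,-1.9],[-35.2,-34,-1.9],[-35.2,-34,-1.9],[-35.2,-34,-1.9],[-35.2,-34,-1.9]], twist=[[0,0,0.58],[0,0,0.58],[0,0,0.58],[0,0,0.58],[0,0,0.58],[0,0,0.58],[0,0,0.58],[0,0,0.58],[0,0,0.58],[0,0,0.58]], claw=[1,1,1,1,1,1,1,1,1,1])

```text
time_s: 1.1
eef_pos: [420.3, 48.5, 250.2]
ee_rot: [0.0, 0.501, 0.865, -0.0]
wrist_force: [-0.1, -0.5, 0.4]
grip_width: 1.002
grasp_force: 0.0
```

```bash
python3 -c "
from h import *
go(533,-413.5,180,-8.3)"
```

```text
off [-45.68 -13.24   7.03] tw [-0.     0.     0.666] t 1.1 F [-0.1 -0.5  0.4] w 1.002363400510448 q [-0.04  0.06 -0.27  1.24 -0.    1.01]
```

Call:
send_rows(offset=[[-45.7,-13.2,7],[-45.7,-13.2,7],[-45.7,-13.2,7],[-45.7,-13.2,7],[-45.7,-13.2,7],[-45.7,-13.2,7],[-45.7,-13.2,7],[-45.7,-13.2,7],[-45.7,-13.2,7],[-45.7,-13.2,7]], twist=[[0,0,0.67],[0,0,0.67],[0,0,0.67],[0,0,0.67],[0,0,0.67],[0,0,0.67],[0,0,0.67],[0,0,0.67],[0,0,0.67],[0,0,0.67]], claw=[1,1,1,1,1,1,1,1,1,1])

```text
time_s: 2.1
eef_pos: [533.6, -414.0, 178.4]
ee_rot: [-0.001, 0.758, 0.652, -0.0]
wrist_force: [0.1, 0.3, 0.1]
grip_width: 0.999
grasp_force: 0.0
```

```bash
python3 -c "
from h import *
go(533,-413.5,64,-8.3)"
```

```text
off [ 0.03 -0.06 11.44] tw [-0.001 -0.    -0.004] t 2.1 F [0.1 0.3 0.1] w 0.9988427948903154 q [-0.75  0.61  0.32  1.28 -0.    0.97]
```

Call:
send_rows(offset=[[0,0,4],[0,0,8],[0,0,11.4],[0,0,11.4],[0,0,11.4],[0,0,11.4],[0,0,11.4],[0,0,11.4],[0,0,11.4],[0,0,11.4]], twist=[[0,0,0],[0,0,0],[0,0,0],[0,0,0],[0,0,0],[0,0,0],[0,0,0],[0,0,0],[0,0,0],[0,0,0]], claw=[1,1,1,0.6,0.3,0,0,0,0,0], force=50)

```text
time_s: 3.1
eef_pos: [535.2, -412.1, 68.3]
ee_rot: [0.002, 0.757, 0.653, 0.0]
wrist_force: [0.2, -0.8, 6.3]
grip_width: 0.172
grasp_force: 48.8
```

Run:
```python
from h import *
look('side','pics/side1'); p=cv2.imread('pics/side1.png');cv2.imwrite('pics/side1c.png',cv2.resize(p[150:280,220:350],None,fx=4,fy=4,interpolation=cv2.INTER_CUBIC))
go(533,-413.5,64,-8.3)
```

```text
off [-0.17 -0.2   0.43] tw [ 0.003  0.003 -0.002] t 3.15 F [ 0.1 -1.6  6.7] w 0.16928666484590285 q [-0.75  0.66  0.11  1.02 -0.    0.97]
```

View pics/side1c.png

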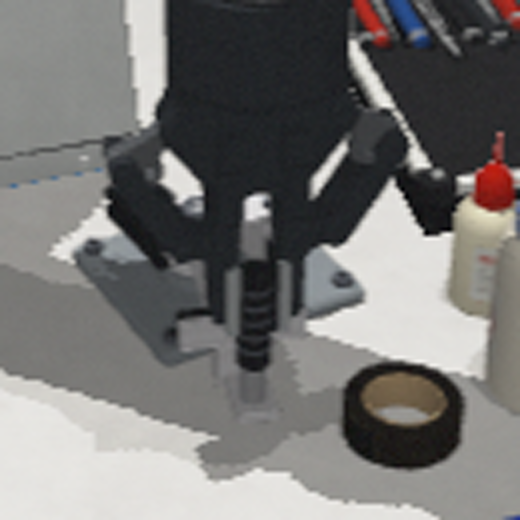

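The knob sits between the pads at about crop (257,320). Now I swing the first half of the arc.

Call:
send_rows(offset=[[0.06,-1.26,0],[0.25,-2.5,0],[0.56,-3.72,0],[0.99,-4.91,0],[1.54,-6.04,0],[2.2,-7.11,0],[2.2,-7.11,0]], twist=[[0,0,0.1],[0,0,0.2],[0,0,0.3],[0,0,0.4],[0,0,0.5],[0,0,0.6],[0,0,0.6]], claw=[0,0,0,0,0,0,0])

```text
time_s: 3.85
eef_pos: [466.9, -379.3, 68.3]
ee_rot: [0.002, 0.917, 0.399, 0.0]
wrist_force: [-0.1, -1.6, 5.9]
grip_width: 0.166
grasp_force: 49.1
```

Run:
```python
from h import *
P=np.array([551.3,-288.8]);s=robot.read_state();v=s['eef_pos'][:2]-P;print('r',np.hypot(*v),'fold',-2.975+1.31-np.arctan2(v[1],v[0]),s['wrist_force'],s['eef_pos'],s['grasp_force'])
a=-1.716-1.26;k=P+126*np.array([np.cos(a),np.sin(a)]);print(k);go(*k,66,np.degrees(a)+90)
```

```text
r 123.74955094733701 fold 0.6560894471206646 [-0.07211009 -1.62752012  5.85713554] [ 466.92097224 -379.32143964   68.25704797] 49.06433343887329
[ 427.02357449 -309.56945022]
off [ 2.39 -7.67  0.2 ] tw [ 0.003 -0.     0.656] t 3.85 F [-0.1 -1.6  5.9] w 0.16574039019172793 q [-0.79  0.52 -0.13  0.92 -0.    1.53]
```

Call:
send_rows(offset=[[0.06,-1.26,0],[0.25,-2.5,0],[0.56,-3.72,0],[0.99,-4.91,0],[1.54,-6.04,0],[2.2,-7.11,0],[2.55,-7.6,0],[2.75,-7.9,0],[2.75,-7.9,0],[2.75,-7.9,0]], twist=[[0,0,0.1],[0,0,0.2],[0,0,0.3],[0,0,0.4],[0,0,0.5],[0,0,0.6],[0,0,0.65],[0,0,0.66],[0,0,0.66],[0,0,0.66]], claw=[0,0,0,0,0,0,0,0,0,0])

```text
time_s: 4.85
eef_pos: [429.8, -309.5, 68.5]
ee_rot: [0.005, 0.997, 0.081, 0.001]
wrist_force: [1.0, -8.5, 2.1]
grip_width: 0.17
grasp_force: 49.0
```

Run:
```python
from h import *
P=np.array([551.3,-288.8]);s=robot.read_state();v=s['eef_pos'][:2]-P;print('r',np.hypot(*v),'fold',-2.975+1.31-np.arctan2(v[1],v[0]),s['wrist_force'],s['eef_pos'],s['grasp_force'])
look('top','pics/top2');p=cv2.imread('pics/top2.png');look('side','pics/side2');q=cv2.imread('pics/side2.png')
cv2.imwrite('pics/c2.png',np.hstack([cv2.resize(a,(390,390),interpolation=cv2.INTER_CUBIC) for a in(p[150:250,205:305],q[160:290,190:320])]))
go(*v,66,np.degrees(-2.975)+90)
```

```text
r 123.26630514659111 fold 1.308260912805478 [ 0.99030765 -8.51706832  2.10166028] [ 429.77598576 -309.45177834   68.53023726] 49.0361613035202
off [-49.73 -37.42  -0.22] tw [ 0.01  -0.002 -0.004] t 4.95 F [ 1.4 -8.1  3.2] w 0.1725713448046379 q [-0.74  0.39 -0.35  0.83 -0.    2.24]
```

View pics/c2.png

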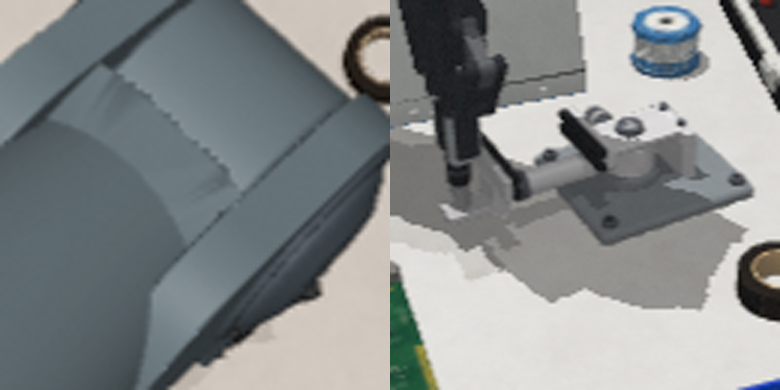

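The arm lies square to the foot and is pressed against its stop; the reading is 1.31 and the reaction about 8 N. Now I draw the jaw outward.

Call:
send_rows(offset=[[-0.5,0,0],[-1.2,0,0],[-2,0,0],[-2.8,0,0],[-3.6,0,0],[-4.3,0,0],[-4.8,0,0],[-5.0,0,0],[-5.0,0,0],[-5.0,0,0]], twist=[[0,0,0],[0,0,0],[0,0,0],[0,0,0],[0,0,0],[0,0,0],[0,0,0],[0,0,0],[0,0,0],[0,0,0]], claw=[0,0,0,0,0,0,0,0,0,0])

```text
time_s: 5.95
eef_pos: [383.5, -317.4, 68.6]
ee_rot: [0.004, 0.997, 0.082, 0.005]
wrist_force: [9.5, -6.9, -3.1]
grip_width: 0.17
grasp_force: 48.7
```

Run:
```python
from h import *
P=np.array([551.3,-288.8]);s=robot.read_state();v=s['eef_pos'][:2]-P;print('r',np.hypot(*v),'fold',-2.975+1.31-np.arctan2(v[1],v[0]),s['wrist_force'],s['eef_pos'],s['grasp_force'])
p,d=look('side','pics/side3');q=cv2.imread('pics/side3.png')
cv2.imwrite('pics/c3.png',cv2.resize(q[195:240,195:265],None,fx=10,fy=10,interpolation=cv2.INTER_CUBIC))
```

```text
r 170.21239191335863 fold 1.307608053925649 [ 9.52134727 -6.91092097 -3.08031441] [ 383.51210546 -317.42657521   68.56959007] 48.7086421251297
```

View pics/c3.png

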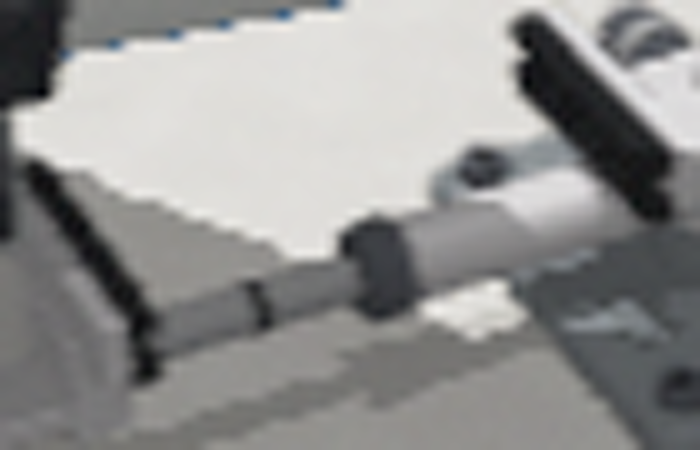

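The first ring stands clear at crop (262,303). The mouth is at about (355,270) and the second ring is not showing yet. The draw is about 47 mm by the measured TCP, so I go about 3.5 mm further.

Call:
send_rows(offset=[[-0.35,0,0],[-0.35,0,0],[-0.35,0,0],[-0.35,0,0],[-0.35,0,0]], twist=[[0,0,0],[0,0,0],[0,0,0],[0,0,0],[0,0,0]], claw=[0,0,0,0,0])

```text
time_s: 6.5
eef_pos: [380.3, -317.9, 68.5]
ee_rot: [0.004, 0.997, 0.082, 0.005]
wrist_force: [9.7, -7.2, -3.3]
grip_width: 0.172
grasp_force: 48.7
```

Run:
```python
from h import *
P=np.array([551.3,-288.8]);s=robot.read_state();v=s['eef_pos'][:2]-P;print('r',np.hypot(*v),'fold',-2.975+1.31-np.arctan2(v[1],v[0]),s['wrist_force'],s['grasp_force'])
p,d=look('side','pics/side4');q=cv2.imread('pics/side4.png')
cv2.imwrite('pics/c4.png',cv2.resize(q[195:240,195:265],None,fx=10,fy=10,interpolation=cv2.INTER_CUBIC))
# expected crop pixels of points on the rod's near side at distance r from the pivot
c=robot.camera_params('side');K=np.array(c['intrinsics']);a=-2.975
for r in (90,112,115,118,140):
    x=K@(np.array(c['R'])@np.array([P[0]+r*np.cos(a),P[1]+r*np.sin(a),29])+c['t']);x=x[:2]/x[2];print(r,((x-[194.5,194.5])*10).round())
```

```text
r 173.50007916859494 fold 1.3077959263416696 [ 9.66512513 -7.21370896 -3.2569721 ] 48.72280418872833
90 [354. 278.]
112 [252. 309.]
115 [238. 314.]
118 [224. 318.]
140 [121. 350.]
```

View pics/c4.png

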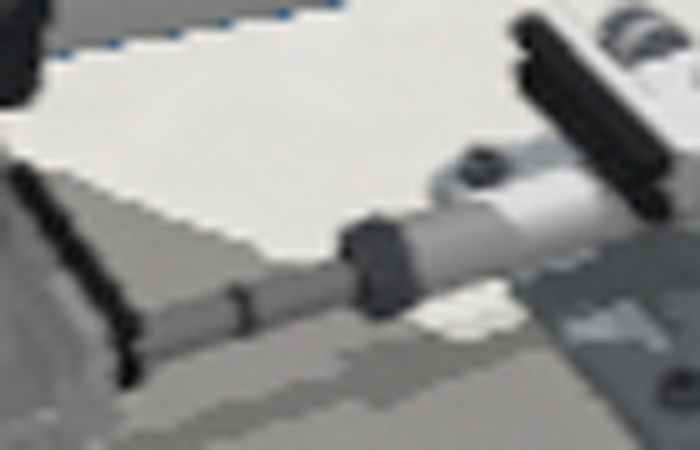

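The first ring is now at crop (242,310), about 24–25 mm beyond the mouth, which puts the second ring at the mouth. That matches the 50.2 mm measured draw, so I hand in.

```bash
python3 -c "
from workcell import robot
print(robot.sign_off())"
```

```text
the job is handed in; nothing more can be done
None
```

The job is handed in with the arm seated in its end detent (about 1.31 rad) and the jaw drawn out about 50 mm to the second ring; the gripper is still holding the knob at about 49 N, and no verdict came back.

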